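# Shake out the tin with the loose part and hold it out

### The job

One of the three sealed blue tins on the wooden board has a loose part inside. Lift the tins off the board one at a time and shake each briskly to and fro, several strokes, until you find the one that rattles; silent ones go back standing on the board, and the pen, tape and snips are left alone. Then hold the rattling tin out level and still over the middle of the yellow plate, at least 12 cm above it, and finish like that, still holding it: do not put it down or let go.

Things in the scene. Friction and masses are not known exactly. Their poses are not given: they have to be found in the camera images.
- tin_a_mid (a point): centre (half-way up) of one of three outwardly identical sealed blue metal tins on the board, white label with red stripe on top; 110 long (its x axis, roughly away from the robot), 62 wide (y), 54 high (z), 0.17 to 0.55 kg; takes a 25 N grip across the 62 width; the lid stays shut. One of the three rattles (see board): which one changes every time, and looks do not tell
- tin_b_mid (a point): centre (half-way up) of one of three outwardly identical sealed blue metal tins on the board, white label with red stripe on top; 110 long (its x axis, roughly away from the robot), 62 wide (y), 54 high (z), 0.17 to 0.55 kg; takes a 25 N grip across the 62 width; the lid stays shut. One of the three rattles (see board): which one changes every time, and looks do not tell
- tin_c_mid (a point): centre (half-way up) of one of three outwardly identical sealed blue metal tins on the board, white label with red stripe on top; 110 long (its x axis, roughly away from the robot), 62 wide (y), 54 high (z), 0.17 to 0.55 kg; takes a 25 N grip across the 62 width; the lid stays shut. One of the three rattles (see board): which one changes every time, and looks do not tell
- board: fixed dark wooden board under the tins, 140 (x) x 460 (y), top 12 above the bench; origin under its centre. Of the tins on it one holds a loose 0.19 kg steel part with 62 of travel lengthways, 14 sideways; nothing is loose in the other two. Shaken lengthways (strokes of 60 at 0.35 m/s do), it knocks on the end walls, also some hundredths of a second after a stop: short kicks of a few N on the tool and in the joint torques
- plate: fixed yellow hand-over plate, flat on the bench farther from the robot than the board, 120 x 120 x 4; origin at the centre of its underside
- tape: roll of white tape lying flat, 96 across, 25 high, hollow; origin at the centre of its underside. Bystander
- marker: blue marker pen lying flat, 150 x 12 x 12, along its x axis; origin under the middle. Bystander
- snips: tin snips with red handles lying flat, 235 long along the x axis, 100 wide, 20 high; origin under the pivot. Bystander
Not all that is in view belongs to the job. What is shaped like the part that bears tin_b_mid but green or orange is not meant.

How it is judged:
On the way, in this order (a step that is already met when the one before it is completed fails the run):
1. The rattling tin is in the fingers, off the board, and moved briskly (((distance between loose_part_center and tin_a_mid below 0.05 m and height (world z) of tin_a_mid above 0.062 m and contact force between the fingers and tin_a above 1 N and (linear speed of tin_a above 0.1 m/s or angular speed of tin_a above 0.8 rad/s)) or (distance between loose_part_center and tin_b_mid below 0.05 m and height (world z) of tin_b_mid above 0.062 m and contact force between the fingers and tin_b above 1 N and (linear speed of tin_b above 0.1 m/s or angular speed of tin_b above 0.8 rad/s)) or (distance between loose_part_center and tin_c_mid below 0.05 m and height (world z) of tin_c_mid above 0.062 m and contact force between the fingers and tin_c above 1 N and (linear speed of tin_c above 0.1 m/s or angular speed of tin_c above 0.8 rad/s)))).
2. The shake turns back (((distance between loose_part_center and tin_a_mid below 0.05 m and height (world z) of tin_a_mid above 0.062 m and contact force between the fingers and tin_a above 1 N and linear speed of tin_a below 0.05 m/s and angular speed of tin_a below 0.5 rad/s) or (distance between loose_part_center and tin_b_mid below 0.05 m and height (world z) of tin_b_mid above 0.062 m and contact force between the fingers and tin_b above 1 N and linear speed of tin_b below 0.05 m/s and angular speed of tin_b below 0.5 rad/s) or (distance between loose_part_center and tin_c_mid below 0.05 m and height (world z) of tin_c_mid above 0.062 m and contact force between the fingers and tin_c above 1 N and linear speed of tin_c below 0.05 m/s and angular speed of tin_c below 0.5 rad/s))).
3. The second stroke of the shake (((distance between loose_part_center and tin_a_mid below 0.05 m and height (world z) of tin_a_mid above 0.062 m and contact force between the fingers and tin_a above 1 N and (linear speed of tin_a above 0.1 m/s or angular speed of tin_a above 0.8 rad/s)) or (distance between loose_part_center and tin_b_mid below 0.05 m and height (world z) of tin_b_mid above 0.062 m and contact force between the fingers and tin_b above 1 N and (linear speed of tin_b above 0.1 m/s or angular speed of tin_b above 0.8 rad/s)) or (distance between loose_part_center and tin_c_mid below 0.05 m and height (world z) of tin_c_mid above 0.062 m and contact force between the fingers and tin_c above 1 N and (linear speed of tin_c above 0.1 m/s or angular speed of tin_c above 0.8 rad/s)))).
4. The shake turns back again (((distance between loose_part_center and tin_a_mid below 0.05 m and height (world z) of tin_a_mid above 0.062 m and contact force between the fingers and tin_a above 1 N and linear speed of tin_a below 0.05 m/s and angular speed of tin_a below 0.5 rad/s) or (distance between loose_part_center and tin_b_mid below 0.05 m and height (world z) of tin_b_mid above 0.062 m and contact force between the fingers and tin_b above 1 N and linear speed of tin_b below 0.05 m/s and angular speed of tin_b below 0.5 rad/s) or (distance between loose_part_center and tin_c_mid below 0.05 m and height (world z) of tin_c_mid above 0.062 m and contact force between the fingers and tin_c above 1 N and linear speed of tin_c below 0.05 m/s and angular speed of tin_c below 0.5 rad/s))).
5. The third stroke of the shake (((distance between loose_part_center and tin_a_mid below 0.05 m and height (world z) of tin_a_mid above 0.062 m and contact force between the fingers and tin_a above 1 N and (linear speed of tin_a above 0.1 m/s or angular speed of tin_a above 0.8 rad/s)) or (distance between loose_part_center and tin_b_mid below 0.05 m and height (world z) of tin_b_mid above 0.062 m and contact force between the fingers and tin_b above 1 N and (linear speed of tin_b above 0.1 m/s or angular speed of tin_b above 0.8 rad/s)) or (distance between loose_part_center and tin_c_mid below 0.05 m and height (world z) of tin_c_mid above 0.062 m and contact force between the fingers and tin_c above 1 N and (linear speed of tin_c above 0.1 m/s or angular speed of tin_c above 0.8 rad/s)))).
At the end, for the whole second after the job is handed in: The rattling tin is held by the fingers alone, centre within 50 mm of the plate's middle and at least 130 mm above the bench, level within 0.2 rad, still; both silent tins stand at rest, released, on the board, centres within 60 mm (across) and 225 mm (along) of its middle (((distance between loose_part_center and tin_a_mid below 0.05 m and contact force between the fingers and tin_a above 1 N and height (world z) of tin_a_mid above 0.13 m and horizontal distance between tin_a_mid and plate below 0.05 m and angle between tin_a_mid's own z axis and vertical below 0.2 rad and linear speed of tin_a below 0.04 m/s and contact force between tin_a and tin_b below 0.1 N and contact force between tin_a and tin_c below 0.1 N and (z of tin_b_mid in the frame of board between 0.034 and 0.044 m and x of tin_b_mid in the frame of board between -0.06 and 0.06 m and y of tin_b_mid in the frame of board between -0.225 and 0.225 m and angle between tin_b_mid's own z axis and vertical below 0.1 rad and linear speed of tin_b below 0.02 m/s and contact force between the fingers and tin_b below 0.2 N) and (z of tin_c_mid in the frame of board between 0.034 and 0.044 m and x of tin_c_mid in the frame of board between -0.06 and 0.06 m and y of tin_c_mid in the frame of board between -0.225 and 0.225 m and angle between tin_c_mid's own z axis and vertical below 0.1 rad and linear speed of tin_c below 0.02 m/s and contact force between the fingers and tin_c below 0.2 N)) or (distance between loose_part_center and tin_b_mid below 0.05 m and contact force between the fingers and tin_b above 1 N and height (world z) of tin_b_mid above 0.13 m and horizontal distance between tin_b_mid and plate below 0.05 m and angle between tin_b_mid's own z axis and vertical below 0.2 rad and linear speed of tin_b below 0.04 m/s and contact force between tin_b and tin_a below 0.1 N and contact force between tin_b and tin_c below 0.1 N and (z of tin_a_mid in the frame of board between 0.034 and 0.044 m and x of tin_a_mid in the frame of board between -0.06 and 0.06 m and y of tin_a_mid in the frame of board between -0.225 and 0.225 m and angle between tin_a_mid's own z axis and vertical below 0.1 rad and linear speed of tin_a below 0.02 m/s and contact force between the fingers and tin_a below 0.2 N) and (z of tin_c_mid in the frame of board between 0.034 and 0.044 m and x of tin_c_mid in the frame of board between -0.06 and 0.06 m and y of tin_c_mid in the frame of board between -0.225 and 0.225 m and angle between tin_c_mid's own z axis and vertical below 0.1 rad and linear speed of tin_c below 0.02 m/s and contact force between the fingers and tin_c below 0.2 N)) or (distance between loose_part_center and tin_c_mid below 0.05 m and contact force between the fingers and tin_c above 1 N and height (world z) of tin_c_mid above 0.13 m and horizontal distance between tin_c_mid and plate below 0.05 m and angle between tin_c_mid's own z axis and vertical below 0.2 rad and linear speed of tin_c below 0.04 m/s and contact force between tin_c and tin_a below 0.1 N and contact force between tin_c and tin_b below 0.1 N and (z of tin_a_mid in the frame of board between 0.034 and 0.044 m and x of tin_a_mid in the frame of board between -0.06 and 0.06 m and y of tin_a_mid in the frame of board between -0.225 and 0.225 m and angle between tin_a_mid's own z axis and vertical below 0.1 rad and linear speed of tin_a below 0.02 m/s and contact force between the fingers and tin_a below 0.2 N) and (z of tin_b_mid in the frame of board between 0.034 and 0.044 m and x of tin_b_mid in the frame of board between -0.06 and 0.06 m and y of tin_b_mid in the frame of board between -0.225 and 0.225 m and angle between tin_b_mid's own z axis and vertical below 0.1 rad and linear speed of tin_b below 0.02 m/s and contact force between the fingers and tin_b below 0.2 N)))); the arm keeps its last pose, push and grip.
It fails at once if the tape is disturbed (moved more than 30 mm) (distance of tape from where it was at the start of the episode above 0.03 m).
It fails at once if the marker is disturbed (moved more than 30 mm) (distance of marker from where it was at the start of the episode above 0.03 m).
It fails at once if the snips is disturbed (moved more than 30 mm) (distance of snips from where it was at the start of the episode above 0.03 m).
It also fails if it takes over 72 s, if anything falls off the work surface, if the arm or the gripper's body presses on something with over 40 N, if the wrist force passes 120 N, or if a joint passes its speed limit or range.

### The arm

A 7-joint arm with a two-finger parallel gripper is mounted at the origin on the work surface. World frame = base frame: x ahead of the robot, y to its left, z up, the work surface at z = 0. Lengths are in m, angles in rad, forces in N, time in s.
With the tool pointing down it reaches from about 0.35 to 0.9 m from the base axis. Payload 8.1 kg.
Tool frame: the origin (TCP) lies midway between the tips of the shut fingers; the grasp point (between the pads) lies behind it (arm.tcp_to_grasp is the z of the grasp point in the tool frame, in m); z points along the fingers, y is the line along which they close (so a half turn about z gives the same grasp; the last joint's range is limited). The gripper opens to 92 mm and grips with 3 to 60 N. Pads are 19 mm wide; open, the fingers measure 130 mm over their backs; the gripper's body (75 mm by 190 mm) begins 47 mm behind the grasp point.
Start: joints at [-1.404, 0.434, 0.025, 1.573, -0.012, 1.134, -0.075], TCP at [0.167, 0.602, 0.227] pointing down, gripper open.
Joint ranges: [-2.62, 2.62], [-0.44, 2.09], [-1.27, 1.32], [0.08, 2.57], [-1.32, 4.46], [0.12, 2], [-2.74, 2.74]. Speed limits (rad/s): [2.22, 2.22, 3.01, 3.01, 3.14, 3.14, 3.14].

### API

Orientations are given as a rotation vector (axis times angle).
In Python, from cell import readout, vision, arm gives the robot as it stands.
- The arm moves only by the tool carry_out, never from a script. Its argument "increments" is one flat list of numbers, 6 for each row, row after row: the shift along the world's x, y, z in mm, then the turn, a rotation vector about the world's x, y, z in rad. In form: [tx, ty, tz, wx, wy, wz, tx, ty, tz, wx, wy, wz, ...]. A call has 1 to 20 rows; each row shifts and turns the commanded pose from where the row before left it; what a row does not reach is not made up. A row lasts 1/8 s, in which the tool goes at most 62.5 mm and 10.7 degrees, less where a joint would pass 70% of its speed; a pose out of reach is approached as far as the arm can. A call with a gripper value outside its range is refused whole. "grip" is the closure, from 0 (fully open) to 1 (shut), set as the call begins (left out, the last holds). The fingers move at their own pace and stop on an object; "newtons" is the grip in N (left out, the last holds). Time passes only in rows, so rows that do not move let the fingers close. It gives the time, the measured TCP pose, the force, the opening and the grip force at its end, in the units of the state.
- readout.observe(): the state, without advancing time (a new reading comes with each control period).
- vision.get_image(name): name is "side" or "top"; returns the picture (480x640x3 uint8, red, green, blue); there is no depth.
- vision.calibration(name): a dict with "fov_y" (degrees; the focal length in pixels is half the picture's height over the tangent of half this angle, whatever the lens; pixels are square), "cx", "cy" (the principal point, pixels), "pose" (4x4, takes a point from camera to world coordinates). Camera axes: x right, y up, looking along -z (the intrinsics and any distortion apply to the point x, -y, -z); pixel columns grow to the right and rows downward; lengths in m; the calibration is good to about 2 mm. A picture is of the moment at which its call begins. calibration takes no time and is no camera call.
- arm.sign_off(): hands the job in; it is judged then, once.
The state is a dict: "clock": time; "joints": joint angles; "dq": joint speeds; "joint_efforts": joint torques, N m; "position": TCP position; "ee_rot": TCP orientation; "force": force on the tool from outside, world axes, zero at the start; "ft_torque": the same for the moment, N m; "width": opening from 0.0 (shut) to 1.0 (fully open); "gripper_force": force on a finger pad.
Only numpy, scipy, OpenCV 4.12 (cv2) and the standard library are available. Lean on these libraries where they do the work, as an engineer would, in place of code of your own. Each camera call takes 0.05 s, during which the arm holds its last target. There are 200 camera calls.

## Working session

There is one attempt and no reset: what is moved stays moved. The work goes in short steps, Python scripts to look and compute and a tool call to move; the robot and the scene stay as the last step left them, time stands still between calls to the robot, and variables do not carry over. Pictures are saved under pics/ and viewed, at most 10 in all, crops included, and the job is handed in when it is done.

Besides the shell and the picture viewer there is one more tool, called after "Emit:" by a JSON object that holds its "name" and its "arguments". carry_out: Moves the arm, as the interface text tells. Its arguments: {"type":"object","properties":{"increments":{"type":"array","items":{"type":"number"}},"grip":{"type":"number"},"newtons":{"type":"number"}},"required":["increments"]}

```bash
mkdir -p pics; python3 - <<'E'
from cell import readout, vision, arm
import cv2
for n in("top","side"):
    c=vision.calibration(n);print(n,c)
    cv2.imwrite(f"pics/{n}0.png",vision.get_image(n)[:,:,::-1])
print(readout.observe(),arm.tcp_to_grasp)
E
```

```text
top {'fov_y': 48.88982075163318, 'cx': 319.43891086609096, 'cy': 240.91257295398194, 'pose': array([[-0.04105912,  0.97789816, -0.2050106 ,  0.13889726],
       [-0.9991443 , -0.04120789,  0.00354551, -0.03822878],
       [-0.00498091,  0.20498075,  0.97875333,  1.69446075],
       [ 0.        ,  0.        ,  0.        ,  1.        ]])}
side {'fov_y': 52.33556114282314, 'cx': 330.98765524534986, 'cy': 238.1371083738692, 'pose': array([[ 0.73216799,  0.52226559, -0.43722842, -0.15764343],
       [-0.68093063,  0.57654392, -0.45158675, -0.67598433],
       [ 0.01623317,  0.62835958,  0.77775364,  1.14286483],
       [ 0.        ,  0.        ,  0.        ,  1.        ]])}
{'clock': 0.1, 'joints': array([-1.40361146,  0.43515569,  0.02497207,  1.5739936 , -0.01159572,
        1.13398056, -0.07507807]), 'dq': array([-4.42891611e-04, -3.29525818e-03,  1.24402222e-03, -2.96557822e-03,
        6.75805296e-04,  2.49351480e-03,  5.24270316e-05]), 'joint_efforts': array([ 3.75132251e-03, -6.69122386e+01,  9.88411009e-01, -3.15143323e+01,
       -6.04048348e-02,  3.73407640e-02,  1.06229422e-04]), 'position': array([0.16650933, 0.60194843, 0.22602678]), 'ee_rot': array([-4.22554014e-01, -3.11298703e+00,  2.18511538e-03]), 'force': array([ 0.76046129,  0.557825  , -0.21893511]), 'ft_torque': array([-0.02668981, -0.03576097,  0.02472529]), 'gripper_force': 0.0, 'width': 1.001786075067501} -0.0188
```

View pics/top0.png

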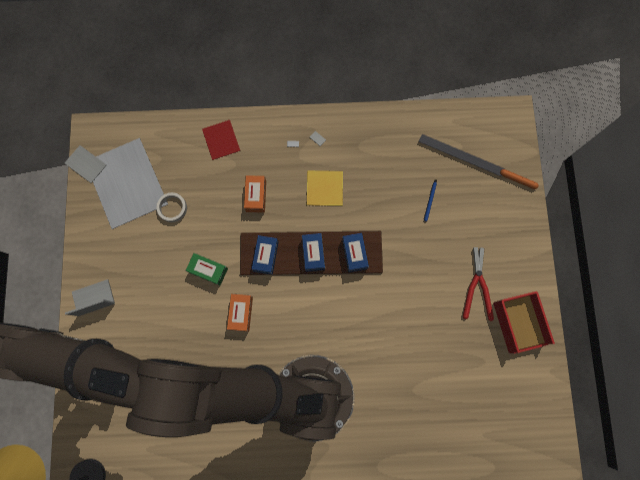

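View pics/side0.png

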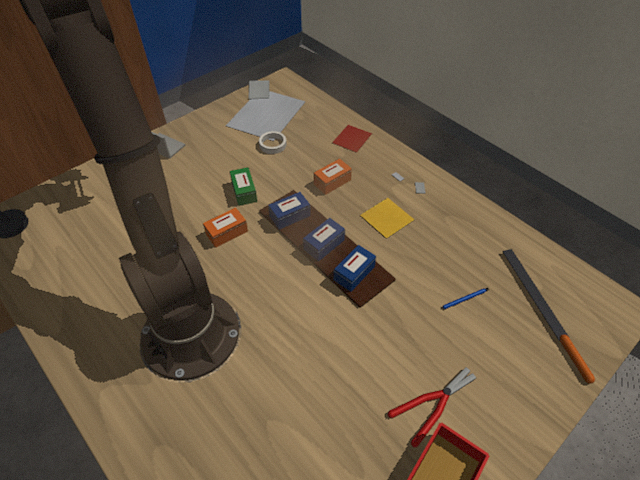

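Top view: the blue tins are at about (264,254), (314,252) and (355,252) on the dark board. Things that could be taken for them are orange at (255,193) and (239,313), and green at (207,268). The yellow plate is at (325,188); the tape (171,207), pen (430,200) and snips (478,285) are clear of the work. I choose the three blue tins on the board and check them in a crop.

```bash
python3 - <<'E'
import cv2
a=cv2.imread("pics/top0.png")[160:285,230:395]
cv2.imwrite("pics/crop.png",cv2.resize(a,None,fx=4.8,fy=4.8,interpolation=cv2.INTER_CUBIC))
E
```

```text
(no output)
```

View pics/crop.png

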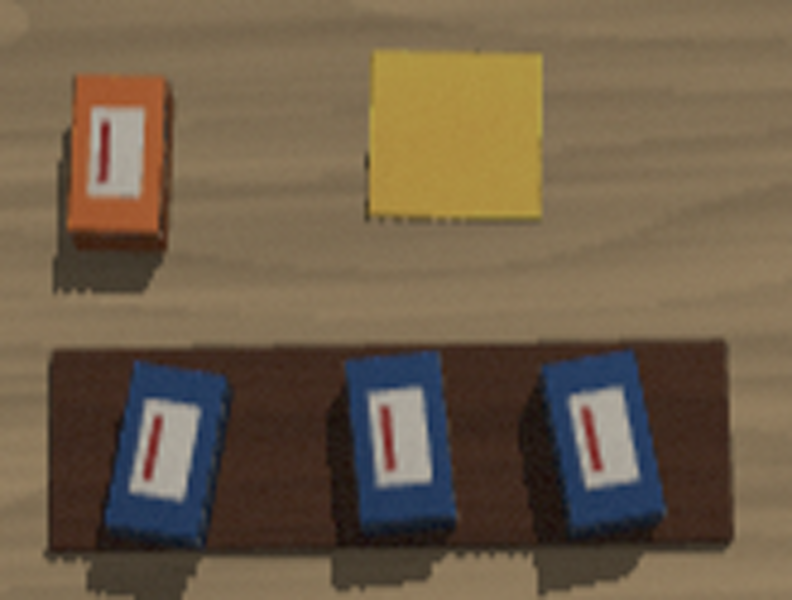

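```bash
cat > h.py <<'E'
import numpy as np
from cell import readout, vision, arm
from scipy.spatial.transform import Rotation as R
def ray(n,p,z):
    c=vision.calibration(n);f=240/np.tan(np.radians(c["fov_y"]/2));P=c["pose"]
    d=P[:3,:3]@np.array([(p[0]-c["cx"])/f,-(p[1]-c["cy"])/f,-1]);o=P[:3,3]
    return o+d*(z-o[2])/d[2]
E
python3 - <<'E'
from h import *
np.set_printoptions(precision=4,suppress=True)
Q={"t1":([(135,363),(229,377),(200,538),(107,524)],.066),"l1":([(146,399),(200,405),(184,501),(129,491)],.066),
"t2":([(346,362),(438,352),(455,520),(363,528)],.066),"l2":([(368,390),(424,386),(432,485),(377,488)],.066),
"t3":([(541,367),(634,352),(663,515),(575,528)],.066),"l3":([(569,394),(625,388),(638,482),(584,490)],.066),
"plate":([(374,51),(543,54),(541,217),(370,215)],.004),"board":([(50,352),(726,341),(732,541),(50,549)],.012)}
for k,(q,z) in Q.items():
    w=np.array([ray("top",(230+u/4.8,160+v/4.8),z) for u,v in q])
    ax=(w[0]+w[1]-w[2]-w[3])/2; ay=(w[0]+w[3]-w[1]-w[2])/2
    print(k,w.mean(0)[:2],"len",np.linalg.norm(ax),np.linalg.norm(ay),"yaw",np.arctan2(ax[1],ax[0]))
# side view check: label centres in side image
for p in((289,206),(325,234),(356,263)): print(ray("side",p,.066))
s=readout.observe();print(R.from_rotvec(s["ee_rot"]).as_matrix())
# turn about z to align: print yaw of tool y and x
E
```

```text
t1 [0.4461 0.1283] len 0.10818418372453019 0.062046987248117594 yaw -0.1929810108355698
l1 [0.447  0.1303] len 0.06316095395173336 0.03615018291736943 yaw -0.191349513411701
t2 [ 0.4464 -0.0239] len 0.11166204477706781 0.060429449480155474 yaw 0.06094002411253235
l2 [ 0.4483 -0.0238] len 0.06579853618593184 0.03636396326511217 yaw 0.04584950443332073
t3 [ 0.4408 -0.1562] len 0.10939296019372144 0.05998285972666151 yaw 0.13405994079697242
l3 [ 0.4419 -0.1568] len 0.06372139894538198 0.03629888562944141 yaw 0.08886053832771953
plate [ 0.6732 -0.071 ] len 0.1188006076627175 0.11834477312412227 yaw -0.0608678812192713
board [ 0.4535 -0.0158] len 0.13631067166212363 0.45849838850048413 yaw -0.023195542386961056
[0.4388 0.1239 0.066 ]
[ 0.4454 -0.0281  0.066 ]
[ 0.4389 -0.1603  0.066 ]
[[-0.9638  0.2666 -0.0002]
 [ 0.2666  0.9638 -0.0014]
 [-0.0001 -0.0014 -1.    ]]
```

Emit:
{"name": "carry_out", "arguments": {"increments": [20,-34,-4,0,0,0.006,20,-34,-4,0,0,0.006,20,-34,-4,0,0,0.006,20,-34,-4,0,0,0.006,20,-34,-4,0,0,0.006,20,-34,-4,0,0,0.006,20,-34,-4,0,0,0.006,20,-34,-4,0,0,0.006,20,-34,-4,0,0,0.006,20,-34,-4,0,0,0.006,20,-34,-4,0,0,0.006,20,-34,-4,0,0,0.006,20,-34,-4,0,0,0.006,20,-34,-4,0,0,0.006,0,0,0,0,0,0,0,0,0,0,0,0], "grip": 0, "newtons": 25}}

```text
clock: 2.1
position: [0.4462, 0.1268, 0.1706]
ee_rot: [-0.292, -3.127, -0.0]
force: [-1.1, 0.1, -0.9]
width: 1.002
gripper_force: 0.0
```

Emit:
{"name": "carry_out", "arguments": {"increments": [0,0,-20,0,0,0,0,0,-20,0,0,0,0,0,-20,0,0,0,0,0,-20,0,0,0,0,0,-20,0,0,0,0,0,-20,0,0,0,0,0,-15,0,0,0,0,0,-11,0,0,0,0,0,0,0,0,0]}}

```text
clock: 3.22
position: [0.4459, 0.127, 0.0243]
ee_rot: [-0.29, -3.127, 0.0]
force: [0.1, -0.3, -0.2]
width: 1.001
gripper_force: 0.0
```

Emit:
{"name": "carry_out", "arguments": {"increments": [0,0,0,0,0,0,0,0,0,0,0,0,0,0,0,0,0,0,0,0,0,0,0,0,0,0,0,0,0,0,0,0,0,0,0,0], "grip": 1, "newtons": 25}}

```text
clock: 3.98
position: [0.4472, 0.1272, 0.0252]
ee_rot: [0.291, 3.127, 0.002]
force: [-0.1, 4.9, 6.7]
width: 0.671
gripper_force: 25.0
```

Emit:
{"name": "carry_out", "arguments": {"increments": [0,0,22,0,0,0,0,0,22,0,0,0,0,0,22,0,0,0,0,0,22,0,0,0,0,0,22,0,0,0,0,0,0,0,0,0,0,0,0,0,0,0,43,-8,0,0,0,0,43,-8,0,0,0,0,0,0,0,0,0,0,-43,8,0,0,0,0,-43,8,0,0,0,0,0,0,0,0,0,0,43,-8,0,0,0,0,43,-8,0,0,0,0]}}

```text
clock: 5.85
position: [0.533, 0.1105, 0.1341]
ee_rot: [-0.289, -3.127, 0.0]
force: [-0.7, 0.5, -3.9]
width: 0.677
gripper_force: 25.0
```

```bash
cat >> h.py <<'E'
def sample(n=7,yaw=0):
    np.set_printoptions(precision=3,suppress=True)
    c,s=np.cos(yaw),np.sin(yaw)
    for i in range(n):
        o=readout.observe();f=o["force"];t=o["ft_torque"]
        print(round(o["clock"],3),"along F",round(c*f[0]+s*f[1],2),"F",f,"pitch T",round(-s*t[0]+c*t[1],3),"T",t,"eff",o["joint_efforts"][[1,3,5]])
        if i<n-1: vision.get_image("top")
E
python3 -c "
from h import *
sample(7,-.19)"
```

```text
5.85 along F -0.75 F [-0.662  0.505 -3.931] pitch T -0.13 T [ 0.046 -0.142 -0.013] eff [-63.805 -22.955  -0.263]
5.9 along F 9.55 F [ 9.435 -1.488 -2.014] pitch T -1.047 T [-0.116 -1.043 -0.009] eff [-65.35  -14.036   3.804]
5.95 along F -0.63 F [-0.614  0.157 -4.237] pitch T -0.011 T [-0.039 -0.004 -0.002] eff [-57.464 -28.651   0.243]
6.0 along F -1.4 F [-1.496 -0.385 -4.541] pitch T 0.037 T [0.017 0.034 0.005] eff [-59.286 -28.991  -0.187]
6.05 along F -0.05 F [ 0.012  0.316 -4.731] pitch T 0.09 T [-0.001  0.092  0.011] eff [-59.232 -28.576  -0.158]
6.1 along F -0.27 F [-0.336 -0.324 -4.664] pitch T 0.065 T [-0.001  0.066  0.   ] eff [-59.088 -28.015  -0.063]
6.15 along F 0.69 F [ 0.548 -0.815 -4.474] pitch T 0.034 T [0.028 0.029 0.008] eff [-59.015 -27.6     0.001]
```

Emit:
{"name": "carry_out", "arguments": {"increments": [-43,8,0,0,0,0,-43,8,0,0,0,0]}}

```text
clock: 6.4
position: [0.4444, 0.1266, 0.1343]
ee_rot: [-0.291, -3.127, 0.0]
force: [0.2, -0.1, -4.1]
width: 0.678
gripper_force: 25.0
```

```bash
python3 -c "
from h import *
sample(7,-.19);print(readout.observe()['position'])"
```

```text
6.4 along F 0.18 F [ 0.162 -0.123 -4.099] pitch T 0.075 T [ 0.067  0.063 -0.021] eff [-43.781 -27.685   0.533]
6.45 along F -10.35 F [-10.563  -0.103  -6.904] pitch T 0.985 T [-0.01   1.005 -0.013] eff [-41.859 -39.483  -3.623]
6.5 along F -0.22 F [-0.072  0.78  -3.005] pitch T -0.026 T [ 0.01  -0.029 -0.004] eff [-50.059 -24.337  -0.101]
6.55 along F 0.66 F [ 0.579 -0.489 -3.774] pitch T -0.132 T [-0.01  -0.133  0.014] eff [-48.675 -23.728   0.415]
6.6 along F 1.08 F [ 0.97  -0.656 -3.559] pitch T -0.047 T [ 0.015 -0.05   0.028] eff [-48.727 -24.031   0.373]
6.65 along F 0.54 F [ 0.616  0.358 -3.995] pitch T -0.053 T [ 0.001 -0.054  0.002] eff [-48.786 -24.537   0.269]
6.7 along F -0.15 F [-0.034  0.622 -4.527] pitch T -0.049 T [ 0.053 -0.06  -0.006] eff [-48.798 -24.94    0.2  ]
[0.447 0.127 0.135]
```

```bash
cat >> h.py <<'E'
def mean(n=12,yaw=0):
    T=[]
    for i in range(n):
        t=readout.observe()["ft_torque"];T.append(-np.sin(yaw)*t[0]+np.cos(yaw)*t[1]);vision.get_image("top")
    print("pitch T mean",np.mean(T),"sem",np.std(T)/n**.5, readout.observe()["force"])
E
python3 -c "
from h import *
mean(12,-.19)"
```

```text
pitch T mean -0.06460583113843651 sem 0.0070558100877900235 [-0.22293157 -0.25176341 -5.06934098]
```

Emit:
{"name": "carry_out", "arguments": {"increments": [43,-8,0,0,0,0,43,-8,0,0,0,0,0,0,0,0,0,0,0,0,0,0,0,0]}}

```text
clock: 7.8
position: [0.5318, 0.1103, 0.1343]
ee_rot: [-0.292, -3.127, 0.001]
force: [-0.3, 0.1, -4.4]
width: 0.671
gripper_force: 25.0
```

```bash
python3 -c "
from h import *
mean(12,-.19)"
```

```text
pitch T mean 0.050718342986619584 sem 0.007864341314804457 [ 0.53378238 -0.32971628 -3.84635914]
```

Emit:
{"name": "carry_out", "arguments": {"increments": [-2,0,0,0,0,0,-4,1,0,0,0,0,-5,1,0,0,0,0,-5,1,0,0,0,0,-5,1,0,0,0,0,-5,1,0,0,0,0,-5,1,0,0,0,0,-5,1,0,0,0,0,-5,1,0,0,0,0,-5,1,0,0,0,0,-5,1,0,0,0,0,-5,1,0,0,0,0,-5,1,0,0,0,0,-5,1,0,0,0,0,-5,1,0,0,0,0,-5,1,0,0,0,0,-5,1,0,0,0,0,-4,0,0,0,0,0,-1,0,0,0,0,0,0,0,0,0,0,0]}}

```text
clock: 10.9
position: [0.4467, 0.1264, 0.1348]
ee_rot: [0.292, 3.128, 0.0]
force: [1.1, -0.7, -4.3]
width: 0.677
gripper_force: 25.0
```

```bash
python3 -c "
from h import *
mean(12,-.19);print(readout.observe()['position'],readout.observe()['clock'])"
```

```text
pitch T mean 0.043204286061834137 sem 0.010471414094612405 [ 0.43619851 -0.41272225 -4.67260749]
[0.44661005 0.12638166 0.13472656] 11.5
```

The pitch moment shifts by 0.115 N m with the stroke direction. It keeps its sign after a slow return to the same spot, which fits a 0.19 kg part moving 62 mm, so this tin is the rattler. I'll carry it to the plate.

Emit:
{"name": "carry_out", "arguments": {"increments": [5,-5,4,0,0,0,10,-9,6,0,0,0,18,-15,6,0,0,0,20,-17,6,0,0,0,20,-17,6,0,0,0,20,-17,6,0,0,0,20,-17,6,0,0,0,20,-17,0,0,0,0,20,-17,0,0,0,0,20,-17,0,0,0,0,18,-16,0,0,0,0,15,-13,0,0,0,0,12,-11,0,0,0,0,6,-6,0,0,0,0,3,-3,0,0,0,0,0,0,0,0,0,0,0,0,0,0,0,0]}}

```text
clock: 13.62
position: [0.6734, -0.0699, 0.1748]
ee_rot: [-0.29, -3.128, -0.001]
force: [-0.5, 0.1, -3.3]
width: 0.676
gripper_force: 25.0
```

```bash
python3 - <<'E'
from h import *
import cv2
a=np.hstack([cv2.resize(vision.get_image(n),(400,300)) for n in("top","side")])
cv2.imwrite("pics/end.png",a[:,:,::-1])
o=readout.observe();print(o["position"],o["force"],o["width"])
E
```

```text
[ 0.67337232 -0.07001661  0.17482818] [-0.34684133  0.33956687 -4.56430766] 0.6723548743822247
```

View pics/end.png

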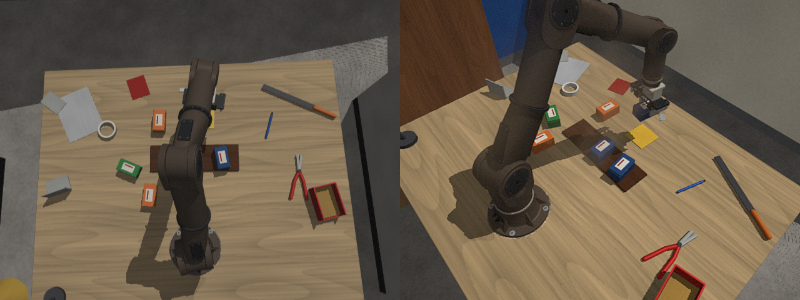

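The pictures show the tin held level above the yellow plate, at (650,108) in the right half. The other two stand on the board and the bystanders are untouched. One cross-check of the plate from the side view, then I'll hand in.

```bash
python3 - <<'E'
from h import *
p=ray("side",(387.5,217),.004);print(p)
c=np.hypot(p[0]-.673,p[1]+.070);print(c)
if c<.02: print(arm.sign_off())
E
```

```text
[ 0.67068967 -0.0709398   0.004     ]
0.002494157576085432
the job is handed in; nothing more can be done
None
```

The job is handed in (verdict not shown): the rattling tin, the leftmost on the board in the top view, is held level and still about 16 cm above the middle of the yellow plate; it was the first one I shook and its readings were clear, so the other two never left the board.

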